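# Unstack a glued-up inlaid box from under its weights

## Task

The inlaid box has dried under its weights: take the stack apart from the top down, one piece at a time, leaving the box where it is on its marble slab until everything is off it. Stand the brass weight in the empty recess of the wooden weight stand, lay the steel bench block in the middle of the black rubber pad, then the small cork-faced plywood caul flat in the middle of the pile of larger cauls, and last stand the box upright in the middle of the blue felt board. Set each piece down gently, never dropping it, and do not disturb the pitch bowl or the hammer.

Things in the scene. Friction and masses are not known exactly. Their poses are not given: they have to be found in the camera images.
- weight_center (a point): Top of the stack: brass knob weight, 48 mm tall, about 0.22 kg; a plain cylinder 32 mm across for its lower 31 mm, then a thin neck and a knob 18.6 mm across. Point: on its axis, half-way up (24 mm above its foot); z up along the axis. It stands on the steel block.
- block_center (a point): Second: bright steel bench block, 44 x 44 mm, 22 mm thick, about 0.33 kg. Point: its centre; z up, x and y along its sides. It lies on the caul, which is 6 mm wider all round, so take it with the fingertips kept above the caul's top.
- caul_center (a point): Third: the caul, a square plywood block with a cork sole, 56 x 56 mm, 20 mm thick, about 0.045 kg. Point: its centre; z up, x and y along its sides. It lies cork down on the lid of the box, which is 5 mm wider all round, so take it with the fingertips kept above the lid.
- box_center (a point): Bottom: dark walnut box with a round black and gold inlay in its closed (fixed) lid, 66 x 66 mm, 36 mm tall, about 0.14 kg. Point: its centre; z up, x and y along its sides. It stands on a fixed white marble slab, 110 x 110 mm and 12 mm thick, which is wider than the box, so the fingertips must stay above 12 mm.
- weight_recess (a point): Place for the brass weight: fixed dark wooden stand, 72 (x) x 124 mm (y), top 18 mm above the bench, with one empty round recess 48 mm across, 3 mm deep. Point: centre of the recess floor; z up. The stand's middle lies 24 mm towards -y; fixed smaller weights, up to 34 mm tall, stand at (12, -54) and (-18, -70) mm from the point: fingers closing along x clear them.
- pad_top (a point): Place for the steel block: fixed black rubber pad, 86 x 86 x 12 mm, x and y along its sides. Point: middle of its top face, 12 mm above the bench; z up.
- pile_top (a point): Place for the caul: fixed pile of two larger cork-faced plywood cauls, the upper 80 x 80 mm, the lower 90 x 90 mm, 38 mm high together; x and y along the upper one's sides. Point: middle of the pile's top face, 38 mm above the bench; z up.
- felt_top (a point): Place for the box: fixed dark wooden board, 112 x 112 mm, with a square of blue felt 100 x 100 mm on it; x and y along its sides. Point: middle of the felt's top face, 10 mm above the bench; z up.
- bowl_center (a point): Leave alone: steel pitch bowl, 142 mm across and 75 mm high, heavy, with red-brown pitch and a black and gold disc on top, standing loose at one side of the work. Point: on its axis, half-way up.
- hammer_grip (a point): Leave alone: chasing hammer lying loose at one side of the work, 250 mm long and 28 mm high, slender wooden handle along x, steel head 86 mm wide at its +x end. Point: middle of the handle. (A low tray of punches, 22 mm high, also stands at the far edge of the work, fixed.)

How it is judged (in metres and radians):
On the way, in this order (a step that is already met when the one before it is completed fails the run):
1. the brass weight stands in the empty recess of the weight stand (horizontal distance between weight_center and weight_recess below 0.012 m and z of weight_center in the frame of weight_recess between 0.019 and 0.029 m and angle between weight_center's own z axis and vertical below 0.12 rad and contact force between the fingers and brass_weight below 0.1 N and linear speed of brass_weight below 0.02 m/s), for 0.2 s.
2. the steel bench block lies in the middle of its rubber pad (horizontal distance between block_center and pad_top below 0.015 m and z of block_center in the frame of pad_top between 0.006 and 0.016 m and angle between block_center's own z axis and vertical below 0.12 rad and contact force between the fingers and bench_block below 0.1 N and linear speed of bench_block below 0.02 m/s), for 0.2 s.
3. the caul lies flat in the middle of the caul pile (horizontal distance between caul_center and pile_top below 0.013 m and z of caul_center in the frame of pile_top between 0.005 and 0.015 m and angle between caul_center's own z axis and vertical below 0.12 rad and contact force between the fingers and caul below 0.1 N and linear speed of caul below 0.02 m/s), for 0.2 s.
4. the inlaid box stands upright in the middle of the felt board (horizontal distance between box_center and felt_top below 0.015 m and z of box_center in the frame of felt_top between 0.013 and 0.023 m and angle between box_center's own z axis and vertical below 0.12 rad and contact force between the fingers and inlaid_box below 0.1 N and linear speed of inlaid_box below 0.02 m/s), for 0.2 s.
At the end, for the whole second after the job is handed in: Placed in this order, upright (0.12 rad), released, at rest: weight seated in the recess within 12 mm of its centre, steel block within 15 mm of the pad's middle, caul within 13 mm of the pile's middle, box within 15 mm of the felt's middle (all of step 1 and all of step 2 and all of step 3 and all of step 4); the robot touches nothing.
It fails at once if the box is shifted more than 20 mm before the caul is on the caul pile (distance of box_center from where it was at the start of the episode above 0.02 m and not (horizontal distance between caul_center and pile_top below 0.013 m and z of caul_center in the frame of pile_top between 0.005 and 0.015 m and angle between caul_center's own z axis and vertical below 0.12 rad)).
It fails at once if the box is tipped by more than 0.4 rad (angle between box_center's own z axis and vertical above 0.4 rad).
It fails at once if a piece is dropped (moves faster than 0.6 m/s, a fall of about 2 cm, with no finger on it) ((linear speed of brass_weight above 0.6 m/s and contact force between the fingers and brass_weight below 0.05 N) or (linear speed of bench_block above 0.6 m/s and contact force between the fingers and bench_block below 0.05 N) or (linear speed of caul above 0.6 m/s and contact force between the fingers and caul below 0.05 N) or (linear speed of inlaid_box above 0.6 m/s and contact force between the fingers and inlaid_box below 0.05 N)).
It fails at once if the pitch bowl or the hammer is moved by more than 15 mm (distance of any of bowl_center, hammer_grip from where it was at the start of the episode above 0.015 m).
It also fails if it takes over 112 s, if anything falls off the work surface, if the arm or the gripper's body presses on something with over 40 N, if the wrist force passes 120 N, or if a joint passes its speed limit or range.

## Robot

A 6-joint arm with a two-finger parallel gripper is mounted at the origin on the work surface. World frame = base frame: x ahead of the robot, y to its left, z up, the work surface at z = 0. Lengths are in mm, angles in degrees, forces in N, time in s.
With the tool pointing down it reaches from about 350 to 850 mm from the base axis. Payload 8.1 kg.
Tool frame: the origin (TCP) lies midway between the tips of the shut fingers; the grasp point (between the pads) lies 19 mm behind it; z points along the fingers, y is the line along which they close (so a half turn about z gives the same grasp; the last joint's range is limited). The gripper opens to 85 mm and grips with 20 to 120 N. Pads are 22 mm wide; open, the fingers measure 114 mm over their backs; the gripper's body (76 mm by 85 mm) begins 54 mm behind the grasp point. The pads swing forward as they close: fully open they stand 13 mm farther back than shut.
Start: joints at [67.586, 7.471, 85.268, -0, 87.261, -4.893], TCP at [180.612, 572.175, 231.292] pointing down, gripper open.
Joint ranges: [-169.43, 169.43], [-51.17, 129.36], [1.28, 143.12], [-76.62, 256.62], [0, 156.53], [-152.29, 152.29]. Speed limits (degrees/s): [136.94, 136.94, 159.86, 180, 180, 180].

## Interface

Orientations are given as [roll, pitch, yaw] about the fixed x, y, z axes, in that order (R = Rz(yaw) Ry(pitch) Rx(roll)).
In Python, from bench import r gives the robot as it stands.
- The arm moves only by the tool send_rows, never from a script. Its argument "increments" is a list of rows, each a list of 6 numbers: the shift along the tool's x, y, z in mm, then the turn, a rotation vector about the tool's x, y, z in rad. A call has 1 to 5 rows; each row shifts and turns the commanded pose from where the row before left it, along the tool's axes as they then stand; what a row does not reach is not made up. A row lasts 1/8 s, in which the tool goes at most 62.5 mm and 10.7 degrees, less where a joint would pass 70% of its speed; a pose out of reach is approached as far as the arm can. A call is refused whole if a number of a shift passes 62.5 or a number of a turn 0.188, either way. A call with a gripper value outside its range is refused whole. "grip" is the closure, from -1 (fully open) to 1 (shut), set as the call begins (left out, the last holds). The fingers move at their own pace and stop on an object; "grip_force" is the grip in N (left out, the last holds). Time passes only in rows, so rows that do not move let the fingers close. It gives the time, the measured TCP pose, the force, the opening and the grip force at its end, in the units of the state.
- r.sense(): the state, without advancing time (a new reading comes with each control period).
- r.snapshot(name): name is "scene" or "top"; returns a dict with "img" (400x640x3 uint8, blue, green, red), "z_map" (400x640 float32, mm along the optical axis (not along the pixel's ray), 0 where there is no reading), "fx", "fy", "cx", "cy" (pixels), "D" ([k1, k2, p1, p2, k3] as OpenCV has them; the pictures are not rectified), "view" (4x4, takes a point from world to camera coordinates). Camera axes: x right, y down, z forward; pixel columns grow to the right and rows downward; lengths in mm; the calibration is good to about 2 mm. A picture is of the moment at which its call begins.
- r.hand_in(): hands the job in; it is judged then, once.
The state is a dict: "time": time; "joint_pos": joint angles; "qd": joint speeds; "joint_efforts": joint torques, N m; "tool_pos": TCP position; "tcp_rot": TCP orientation; "ft_force": force on the tool from outside, world axes, zero at the start; "wrist_torque": the same for the moment, N m; "finger_gap": finger opening in mm; "grip_force": force on a finger pad.
Only numpy, scipy, OpenCV 4.12 (cv2) and the standard library are available. Lean on these libraries where they do the work, as an engineer would, in place of code of your own. Each camera call takes 0.05 s, during which the arm holds its last target. There are 200 camera calls.

## Working session

There is one attempt and no reset: what is moved stays moved. The work goes in short steps, Python scripts to look and compute and a tool call to move; the robot and the scene stay as the last step left them, time stands still between calls to the robot, and variables do not carry over. Pictures are saved under pics/ and viewed, at most 14 in all, crops included, and the job is handed in when it is done.

Besides the shell and the picture viewer there is one more tool, called as name(argument=value, ...) on one line, values as JSON. send_rows: Moves the arm, as the interface text tells. Its arguments: {"type":"object","properties":{"increments":{"type":"array"},"grip":{"type":"number"},"grip_force":{"type":"number"}},"required":["increments"]}

```bash
ls; mkdir -p pics; python3 - <<'E'
from bench import r
import cv2,numpy as np
for n in("scene","top"):
    s=r.snapshot(n); cv2.imwrite(f"pics/{n}0.png",s["img"]); np.savez(f"{n}0.npz",**s)
    print(n,s["fx"],s["fy"],s["cx"],s["cy"],s["D"]); print(np.round(s["view"],3).tolist())
print(r.sense())
E
```

```text
pics
scene 508.39848097558723 508.39848097558723 325.5198189168665 200.86026770696313 [-0.11092269  0.          0.          0.          0.        ]
[[-0.239, 0.971, -0.006, 119.6], [0.688, 0.165, -0.706, -327.99], [-0.685, -0.174, -0.708, 1634.621], [0.0, 0.0, 0.0, 1.0]]
top 426.5188269820331 426.5188269820331 319.3441436974459 194.97940594343063 [-0.11261303  0.          0.          0.          0.        ]
[[-0.018, -1.0, 0.009, 13.443], [-0.986, 0.017, -0.164, 572.894], [0.164, -0.012, -0.986, 1241.063], [0.0, 0.0, 0.0, 1.0]]
{'time': 0.1, 'joint_pos': array([ 6.75885068e+01,  7.51257050e+00,  8.53222060e+01, -7.11447921e-05,
        8.72625467e+01, -4.89421589e+00]), 'qd': array([ 0.03675364,  0.05318548, -0.12265104,  0.06480103,  0.02200279,
       -0.07954897]), 'joint_efforts': array([ 2.01422874e-03, -5.70953715e+01, -5.01943338e+01, -9.05555839e-05,
        8.11530801e-03, -4.31980800e-05]), 'tool_pos': array([180.3970825 , 571.71889938, 230.33867469]), 'tcp_rot': array([-1.79903026e+02, -8.23245851e-03,  1.62482719e+02]), 'ft_force': array([0.34192672, 0.04517488, 0.08785232]), 'wrist_torque': array([-0.04981985,  0.02639693, -0.01588331]), 'grip_force': 0.0, 'finger_gap': 85.27844149074477}
```

View pics/scene0.png

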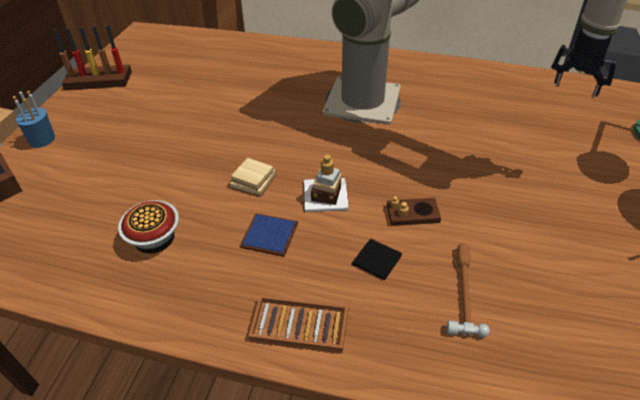

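View pics/top0.png

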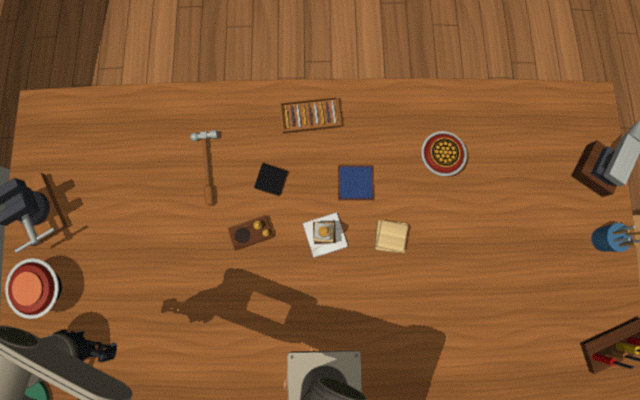

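Scene view: stack (327,180), stand (413,210), pad (377,259), felt (270,233), pile (253,177). Top view: the same at (325,234), (252,232), (271,180), (356,183), (391,236).

```bash
cat > h.py <<'E'
import numpy as np,cv2
def K(s): return np.array([[s["fx"],0,s["cx"]],[0,s["fy"],s["cy"]],[0,0,1.]])
def rays(s,px):
    u=cv2.undistortPoints(np.float64(px).reshape(-1,1,2),K(s),np.float64(s["D"])).reshape(-1,2)
    V=np.array(s["view"]);R=V[:3,:3];o=-R.T@V[:3,3]
    return o,np.c_[u,np.ones(len(u))]@R
def plane(s,px,z):
    o,d=rays(s,px); return (o+d*((z-o[2])/d[:,2])[:,None])
def proj(s,P):
    V=np.array(s["view"]); return cv2.projectPoints(np.float64(P).reshape(-1,1,3),cv2.Rodrigues(V[:3,:3])[0],V[:3,3],K(s),np.float64(s["D"]))[0].reshape(-1,2)
def rect(s,mask,roi,z):
    x0,y0,x1,y1=roi; m=np.zeros_like(mask); m[y0:y1,x0:x1]=mask[y0:y1,x0:x1]
    c=max(cv2.findContours(m,cv2.RETR_EXTERNAL,cv2.CHAIN_APPROX_NONE)[0],key=cv2.contourArea)
    w=plane(s,c.reshape(-1,2),z)[:,:2].astype(np.float32)
    return cv2.minAreaRect(w),cv2.boundingRect(c)
E
python3 - <<'E'
import numpy as np,cv2
from h import *
S={n:dict(np.load(n+"0.npz")) for n in("scene","top")}
cr={"scene":(225,140,445,290),"top":(225,160,415,265)}
for n,s in S.items():
    x0,y0,x1,y1=cr[n]; cv2.imwrite(f"pics/{n}c.png",cv2.resize(s["img"][y0:y1,x0:x1],None,fx=3.6 if n=="scene" else 4.2,fy=3.6 if n=="scene" else 4.2,interpolation=cv2.INTER_CUBIC))
    hsv=cv2.cvtColor(s["img"],cv2.COLOR_BGR2HSV)
    blue=cv2.inRange(hsv,(105,100,30),(130,255,255)); blk=cv2.inRange(hsv,(0,0,0),(179,255,40))
    white=cv2.inRange(hsv,(0,0,150),(179,60,255)); pale=cv2.inRange(hsv,(15,30,120),(32,160,255))
    R={"scene":dict(f=(235,205,305,262),p=(345,230,410,285),w=(295,150,355,215),c=(225,150,280,200)),
       "top":dict(f=(330,155,380,208),p=(245,155,300,205),w=(295,205,355,262),c=(370,212,415,262))}[n]
    for k,m,z in(("f",blue,10),("p",blk,12),("w",white,12),("c",pale,38)):
        try: print(n,k,rect(s,m,R[k],z))
        except Exception as e: print(n,k,e)
E
```

```text
scene f (((623.3298950195312, -109.80387878417969), (98.50235748291016, 97.52191162109375), 88.90125274658203), (243, 215, 52, 37))
scene p (((642.7725830078125, 155.42727661132812), (82.89081573486328, 86.73789978027344), 71.70589447021484), (352, 240, 49, 39))
scene w (((462.2571105957031, -9.133621215820312), (111.24571228027344, 107.92607116699219), 16.616851806640625), (305, 178, 43, 32))
scene c (((461.34381103515625, -201.95782470703125), (111.21698760986328, 101.4063949584961), 75.33501434326172), (231, 158, 45, 35))
top f (((618.7210693359375, -110.82860565185547), (96.40949249267578, 95.80277252197266), 89.13623809814453), (340, 167, 32, 31))
top p (((632.5078125, 153.63571166992188), (80.50696563720703, 80.18124389648438), 72.1083984375), (255, 164, 32, 31))
top w (((455.9419250488281, -11.291084289550781), (110.94290924072266, 109.93934631347656), 16.68603515625), (303, 213, 44, 44))
top c (((444.5586853027344, -209.3130645751953), (94.8883285522461, 96.49803161621094), 81.8469467163086), (374, 219, 34, 35))
```

View pics/scenec.png

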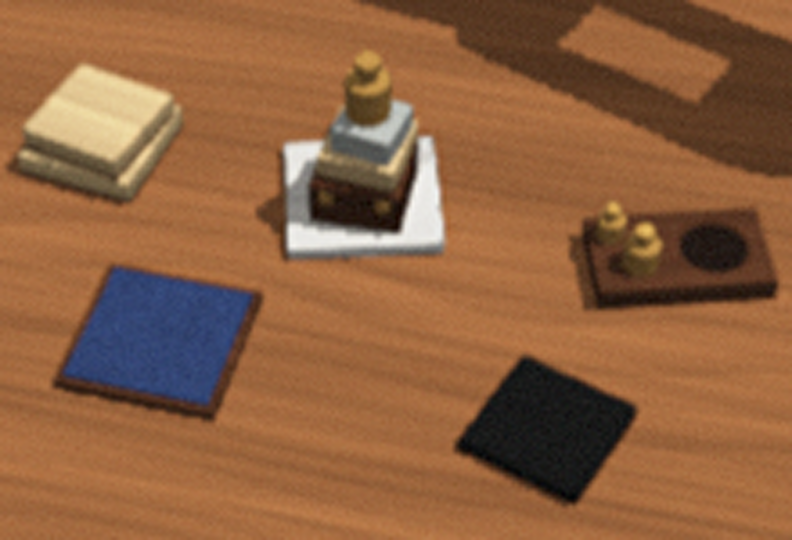

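View pics/topc.png

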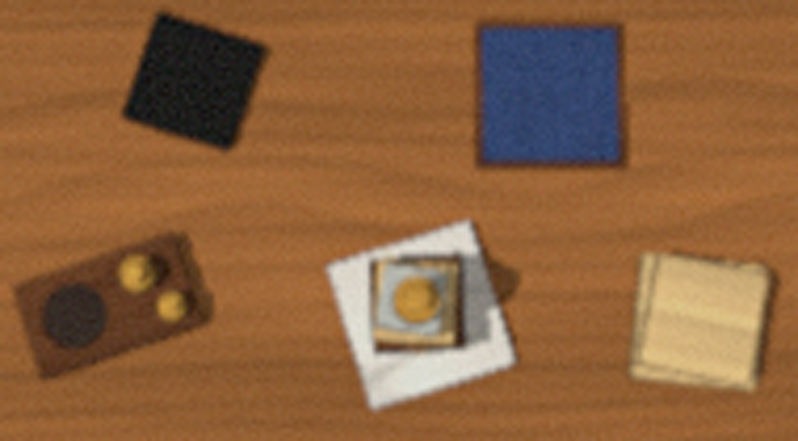

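The crops show clear corners. In the scene crop, the pile's top corners are (85,66), (176,100), (118,168), (25,127) and the recess is at (714,247). In the top crop the recess is at (74,316) and the weight at (417,299). I'll use the depth maps to get the stack layers.

```bash
cat >> h.py <<'E'
def cloud(s):
    v,u=np.nonzero(s["z_map"]>0); z=s["z_map"][v,u]
    q=cv2.undistortPoints(np.float64(np.c_[u,v]).reshape(-1,1,2),K(s),np.float64(s["D"])).reshape(-1,2)
    V=np.array(s["view"]); P=(np.c_[q,np.ones(len(q))]*z[:,None]-V[:3,3])@V[:3,:3]
    return P,np.c_[u,v]
E
python3 - <<'E'
import numpy as np,cv2
from h import *
S={n:dict(np.load(n+"0.npz")) for n in("scene","top")}
cr={"scene":(225,140,3.6),"top":(225,160,4.2)}
def pt(n,uv,z):
    x,y,f=cr[n]; return plane(S[n],(np.array(uv)+.5)/f-.5+[x,y],z)[:,:2].round(1)
for n in S:
    print(n,"cam",rays(S[n],[[0,0]])[0].round())
pk={"scene":dict(pile=([(85,66),(176,100),(118,168),(25,127)],38),rec=([(714,247)],18),pad=([(527,356),(636,409),(459,445)],12)),
"top":dict(pile=([(655,253),(770,265),(758,388),(641,376)],38),rec=([(74,316)],18),pad=([(162,14),(268,46),(230,150),(124,115)],12),w=([(417,299)],121))}
for n in pk:
    for k,(uv,z) in pk[n].items():
        p=pt(n,uv,z); print(n,k,p.tolist(),p.mean(0))
for n,s in S.items():
    P,px=cloud(s)
    st=P[(abs(P[:,0]-455)<75)&(abs(P[:,1]+10)<75)]
    for a,b in((130,142),(100,142),(86,94),(72,87),(64,71),(50,64),(44,51),(16,44),(8,15)):
        q=st[(st[:,2]>a)&(st[:,2]<b)]
        if len(q)>2:print(n,a,b,len(q),q.mean(0).round(1),q.min(0).round(),q.max(0).round(),np.round(cv2.minAreaRect(q[:,:2].astype(np.float32))[2]))
    q=P[(abs(P[:,0]-450)<60)&(abs(P[:,1]+205)<60)&(P[:,2]>32)]
    print("pile",q.mean(0),cv2.minAreaRect(q[:,:2].astype(np.float32)))
    q=P[(abs(P[:,0]-460)<90)&(abs(P[:,1]-150)<90)&(P[:,2]>14)&(P[:,2]<21)]
    print("stand",cv2.minAreaRect(q[:,:2].astype(np.float32)),len(q))
    for c in((560,280),(650,-330)):
        q=P[(abs(P[:,0]-c[0])<190)&(abs(P[:,1]-c[1])<90)&(P[:,2]>20)]; print(c,len(q),q.min(0).round(),q.max(0).round()) if len(q) else 0
E
```

```text
scene cam [1374.  222.  926.]
top cam [ 362.   19. 1318.]
scene pile [[404.0, -238.9], [425.2, -159.9], [504.1, -177.4], [478.8, -258.0]] [ 453.025 -208.55 ]
scene rec [[463.8, 241.6]] [463.8 241.6]
scene pad [[586.6, 132.5], [614.5, 208.6], [669.3, 104.1]] [623.46666667 148.4       ]
top pile [[495.1, -180.6], [484.8, -263.8], [396.8, -250.9], [407.2, -167.1]] [ 445.975 -215.6  ]
top rec [[458.5, 240.5]] [458.5 240.5]
top pad [[684.1, 177.7], [658.1, 98.3], [579.9, 126.9], [607.5, 205.6]] [632.4   152.125]
top w [[458.6, -6.7]] [458.6  -6.7]
scene 130 142 44 [464.3  -5.1 136.3] [453. -14. 132.] [472.   4. 140.] 74.0
scene 100 142 187 [468.   -3.7 120.1] [448. -20. 100.] [480.  10. 140.] 14.0
scene 86 94 132 [472.    2.1  89.5] [444. -27.  86.] [489.  23.  94.] 80.0
scene 72 87 113 [478.6   2.1  80.4] [443. -26.  72.] [490.  22.  87.] 38.0
scene 64 71 123 [481.6  -4.4  67.3] [435. -35.  64.] [495.  24.  71.] 87.0
scene 50 64 118 [4.843e+02 1.000e-01 5.670e+01] [438. -39.  50.] [498.  26.  64.] 36.0
scene 44 51 121 [487.9  -4.7  47.3] [436. -41.  44.] [500.  27.  51.] 2.0
scene 16 44 
[... 825 characters left out ...]
 67.3] [432. -35.  64.] [492.  22.  71.] 85.0
top 50 64 32 [460.7 -15.1  55.4] [431. -41.  50.] [496.  24.  64.] 3.0
top 44 51 96 [458.9 -14.9  47.6] [431. -42.  44.] [496.  24.  51.] 90.0
top 16 44 59 [450.5  -7.   25.6] [400. -58.  16.] [521.  48.  44.] 18.0
top 8 15 634 [452.8 -12.6  11.6] [391. -79.   8.] [525.  55.  15.] 17.0
pile [ 447.28709225 -212.99189552   37.86720368] ((447.44329833984375, -213.1380615234375), (78.83030700683594, 81.25235748291016), 76.84404754638672)
stand ((472.434814453125, 203.13470458984375), (72.45039367675781, 95.05091094970703), 17.161380767822266) 451
(560, 280) 299 [419. 190.  20.] [747. 368.  56.]
(650, -330) 1399 [ 460. -420.   20.] [ 768. -240.   82.]
```

```bash
cat > plan.py <<'E'
# usage: plan.py x y z yaw nrows  -> rows in tool axes from the measured pose
import sys,numpy as np
from scipy.spatial.transform import Rotation as Ro,Slerp
from bench import r
x,y,z,yaw=map(float,sys.argv[1:5]); n=int(sys.argv[5])
s=r.sense(); p=s["tool_pos"]; A=Ro.from_euler("xyz",s["tcp_rot"],degrees=True); B=Ro.from_euler("xyz",[180,0,yaw],degrees=True)
t=np.array([x,y,z]); rv=(A.inv()*B).as_rotvec()/n; C=A
print("at",p.round(1),s["tcp_rot"].round(2),"gap",round(s["finger_gap"],1),"f",s["ft_force"].round(2),"t",s["time"])
for i in range(n):
    print((C.inv().apply((t-p)/n)).round(1).tolist()+rv.round(4).tolist()); C=C*Ro.from_rotvec(rv)
E
python3 plan.py 461 -6 200 107 12
```

```text
at [180.4 571.7 230.3] [-1.7990e+02 -1.0000e-02  1.6248e+02] gap 85.3 f [0.34 0.05 0.09] t 0.1
[-36.8, -38.9, 2.6, -0.0001, 0.0001, 0.0807]
[-39.8, -35.8, 2.6, -0.0001, 0.0001, 0.0807]
[-42.6, -32.5, 2.6, -0.0001, 0.0001, 0.0807]
[-45.0, -28.9, 2.6, -0.0001, 0.0001, 0.0807]
[-47.2, -25.2, 2.6, -0.0001, 0.0001, 0.0807]
[-49.1, -21.3, 2.6, -0.0001, 0.0001, 0.0807]
[-50.7, -17.3, 2.6, -0.0001, 0.0001, 0.0807]
[-51.9, -13.1, 2.5, -0.0001, 0.0001, 0.0807]
[-52.8, -8.9, 2.5, -0.0001, 0.0001, 0.0807]
[-53.3, -4.6, 2.5, -0.0001, 0.0001, 0.0807]
[-53.5, -0.3, 2.5, -0.0001, 0.0001, 0.0807]
[-53.4, 4.0, 2.5, -0.0001, 0.0001, 0.0807]
```

send_rows(increments=[[-37,-39,2.5,0,0,0.08],[-40,-36,2.5,0,0,0.08],[-42.5,-32.5,2.5,0,0,0.08],[-45,-29,2.5,0,0,0.08],[-47,-25,2.5,0,0,0.08]], grip=-1, grip_force=30)

```text
time: 0.72
tool_pos: [298.2, 329.7, 218.3]
tcp_rot: [-180.0, 0.0, 139.4]
ft_force: [-0.6, -0.4, 0.6]
finger_gap: 85.1
grip_force: 0.0
```

send_rows(increments=[[-49,-21,2.5,0,0,0.08],[-50.5,-17,2.5,0,0,0.08],[-52,-13,2.5,0,0,0.08],[-53,-9,2.5,0,0,0.08],[-53,-4.5,2.5,0,0,0.08]])

```text
time: 1.35
tool_pos: [416.7, 90.2, 206.1]
tcp_rot: [180.0, -0.0, 116.5]
ft_force: [0.5, -0.0, -0.1]
finger_gap: 85.3
grip_force: 0.0
```

send_rows(increments=[[-53.5,0,2.5,0,0,0.08],[-53.5,4,2.5,0,0,0.08],[0,0,0,0,0,0],[0,0,0,0,0,0]])

```text
time: 1.85
tool_pos: [463.7, -3.8, 200.8]
tcp_rot: [-179.9, -0.1, 107.5]
ft_force: [0.6, 0.3, 0.2]
finger_gap: 85.2
grip_force: 0.0
```

```bash
python3 plan.py 461.5 -6 95 107 4
```

```text
at [463.7  -3.8 200.8] [-1.7994e+02 -5.0000e-02  1.0745e+02] gap 85.2 f [0.63 0.34 0.25] t 1.85
[-0.4, -0.7, 26.5, -0.0003, -0.0002, 0.002]
[-0.4, -0.7, 26.5, -0.0003, -0.0002, 0.002]
[-0.4, -0.7, 26.5, -0.0003, -0.0002, 0.002]
[-0.4, -0.7, 26.5, -0.0003, -0.0002, 0.002]
```

send_rows(increments=[[-0.4,-0.7,26,0,0,0.002],[-0.4,-0.7,26,0,0,0.002],[-0.4,-0.7,26,0,0,0.002],[-0.4,-0.7,26,0,0,0.002],[0,0,0,0,0,0]])

```text
time: 2.48
tool_pos: [459.6, -4.8, 95.3]
tcp_rot: [-179.8, -0.1, 107.2]
ft_force: [0.1, 0.2, -0.4]
finger_gap: 85.6
grip_force: 0.0
```

send_rows(increments=[[0,0,0,0,0,0],[0,0,0,0,0,0],[0,0,0,0,0,0],[0,0,0,0,0,0],[0,0,0,0,0,0]], grip=1, grip_force=30)

```text
time: 3.1
tool_pos: [462.1, -6.5, 98.3]
tcp_rot: [180.0, 0.0, 107.0]
ft_force: [-4.4, 0.7, 6.9]
finger_gap: 31.0
grip_force: 30.4
```

```bash
python3 - <<'E'
from bench import r
import cv2,numpy as np
print(r.sense()["finger_gap"],r.sense()["grip_force"])
a=r.snapshot("scene")["img"][130:220,270:390]; b=r.snapshot("top")["img"][185:275,265:385]
cv2.imwrite("pics/g1.png",cv2.resize(np.hstack([a,b]),None,fx=3.3,fy=3.3,interpolation=2))
E
```

```text
30.984963021139706 30.437917113304138
```

View pics/g1.png

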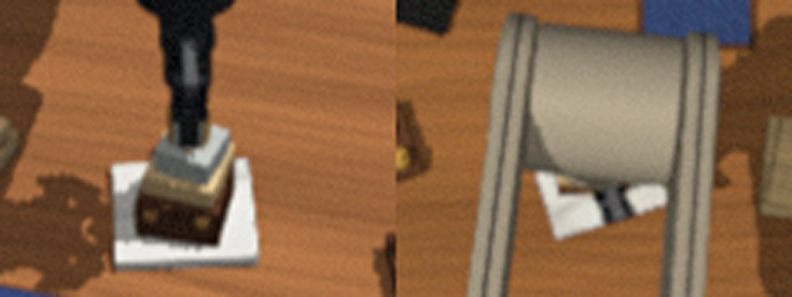

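The weight is gripped (gap 31 mm). The force reads 6.9 N upward, so I'll lift slowly.

send_rows(increments=[[0,0,-2,0,0,0],[0,0,-2,0,0,0],[0,0,-2,0,0,0],[0,0,0,0,0,0]])

```text
time: 3.7
tool_pos: [462.0, -6.3, 103.4]
tcp_rot: [180.0, 0.0, 107.0]
ft_force: [0.3, -0.1, -2.1]
finger_gap: 31.2
grip_force: 29.9
```

send_rows(increments=[[0,0,-15,0,0,0],[0,0,-30,0,0,0],[0,0,-20,0,0,0],[0,0,0,0,0,0],[0,0,0,0,0,0]])

```text
time: 4.32
tool_pos: [461.7, -6.3, 167.9]
tcp_rot: [-180.0, -0.0, 107.0]
ft_force: [-0.2, -0.2, -3.4]
finger_gap: 31.1
grip_force: 30.1
```

```bash
python3 plan.py 461 241 100 107 8; python3 - <<'E'
from bench import r
import numpy as np
from h import *
for n in("scene","top"):
    s=r.snapshot(n);np.savez(n+"1.npz",**s);P,_=cloud(s)
    print(r.sense()["tool_pos"].round(1))
    st=P[(abs(P[:,0]-455)<75)&(abs(P[:,1]+10)<75)]
    for a,b in((86,94),(64,71),(44,51)):
        q=st[(st[:,2]>a)&(st[:,2]<b)]
        if len(q)>2:print(n,a,b,len(q),q.mean(0).round(1),q.min(0).round(),q.max(0).round())
E
```

```text
at [461.7  -6.3 167.9] [-1.7998e+02 -1.0000e-02  1.0702e+02] gap 31.1 f [-0.15 -0.15 -3.35] t 4.325
[29.6, 9.0, 8.5, -0.0001, -0.0, 0.0]
[29.6, 9.0, 8.5, -0.0001, -0.0, 0.0]
[29.6, 9.0, 8.5, -0.0001, -0.0, 0.0]
[29.6, 9.0, 8.5, -0.0001, -0.0, 0.0]
[29.6, 9.0, 8.5, -0.0001, -0.0, 0.0]
[29.6, 9.0, 8.5, -0.0001, -0.0, 0.0]
[29.6, 9.0, 8.5, -0.0001, -0.0, 0.0]
[29.6, 9.0, 8.5, -0.0001, -0.0, 0.0]
[461.3  -6.2 167.3]
scene 86 94 218 [465.7  -2.   89.4] [439. -26.  86.] [491.  22.  94.]
scene 64 71 124 [481.   -3.6  67.2] [437. -35.  64.] [496.  24.  71.]
scene 44 51 122 [486.6  -3.1  47.2] [436. -41.  44.] [502.  26.  51.]
[461.2  -6.2 167.1]
top 64 71 16 [439.   11.   67.9] [436.  -5.  66.] [445.  22.  70.]
top 44 51 22 [433.4   1.5  47.7] [431. -41.  44.] [440.  22.  50.]
```

The weight is held (about 3.3 N down). The TCP x agrees with the mean of the two cameras. Carrying it over the stand next.

send_rows(increments=[[15,4.5,0,0,0,0],[30,9,8,0,0,0],[45,13.5,10,0,0,0],[45,13.5,10,0,0,0],[45,13.5,10,0,0,0]])

```text
time: 5.05
tool_pos: [460.1, 183.9, 129.5]
tcp_rot: [-180.0, -0.0, 107.0]
ft_force: [0.3, -0.2, -2.7]
finger_gap: 31.1
grip_force: 30.1
```

send_rows(increments=[[35,10.5,10,0,0,0],[21.5,7.5,10,0,0,0],[0,0,10,0,0,0],[0,0,0,0,0,0],[0,0,0,0,0,0]])

```text
time: 5.68
tool_pos: [461.6, 240.3, 100.4]
tcp_rot: [-180.0, 0.0, 107.0]
ft_force: [0.7, -0.8, -3.2]
finger_gap: 31.2
grip_force: 30.2
```

```bash
python3 plan.py 461 241 30 107 4; python3 - <<'E'
from bench import r
import cv2,numpy as np
a=r.snapshot("scene")["img"][140:240,360:480]; b=r.snapshot("top")["img"][185:285,200:320]
cv2.imwrite("pics/p1.png",cv2.resize(np.hstack([a,b]),None,fx=3.3,fy=3.3,interpolation=2))
E
```

```text
at [461.6 240.3 100.4] [-1.7999e+02  1.0000e-02  1.0697e+02] gap 31.2 f [ 0.7  -0.76 -3.16] t 5.675
[0.2, -0.1, 17.6, -0.0, 0.0, -0.0001]
[0.2, -0.1, 17.6, -0.0, 0.0, -0.0001]
[0.2, -0.1, 17.6, -0.0, 0.0, -0.0001]
[0.2, -0.1, 17.6, -0.0, 0.0, -0.0001]
```

View pics/p1.png

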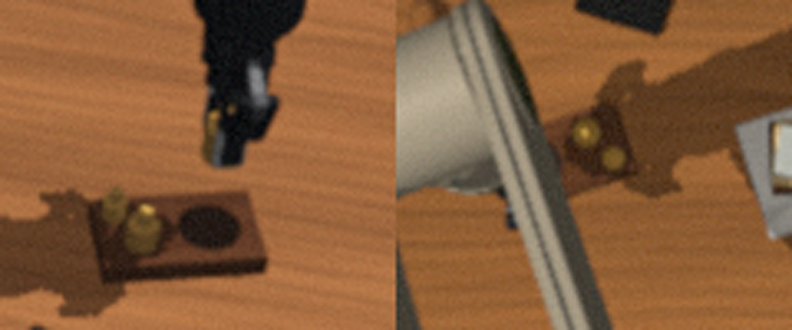

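The picture shows the weight held upright above the empty recess (about (208,228) in the left crop). Lowering.

send_rows(increments=[[0,0,20,0,0,0],[0,0,25,0,0,0],[0,0,18,0,0,0],[0,0,8,0,0,0],[0,0,0,0,0,0]])

```text
time: 6.4
tool_pos: [461.4, 240.7, 29.1]
tcp_rot: [-180.0, 0.0, 107.0]
ft_force: [0.0, 1.0, -2.6]
finger_gap: 31.0
grip_force: 30.2
```

send_rows(increments=[[0,0,2,0,0,0],[0,0,1.5,0,0,0],[0,0,1.5,0,0,0],[0,0,0,0,0,0]])

```text
time: 6.9
tool_pos: [461.6, 240.9, 24.3]
tcp_rot: [-180.0, -0.0, 107.0]
ft_force: [-0.9, 0.0, -2.5]
finger_gap: 30.7
grip_force: 30.2
```

send_rows(increments=[[0,0,0.8,0,0,0],[0,0,0.8,0,0,0],[0,0,0,0,0,0]])

```text
time: 7.28
tool_pos: [461.7, 241.0, 23.2]
tcp_rot: [180.0, -0.0, 107.0]
ft_force: [-3.3, -1.1, 4.5]
finger_gap: 31.1
grip_force: 30.9
```

send_rows(increments=[[0,0,0.8,0,0,0],[0,0,0,0,0,0]])

```text
time: 7.52
tool_pos: [461.7, 241.0, 23.1]
tcp_rot: [-180.0, 0.0, 107.0]
ft_force: [-7.7, -3.0, 13.2]
finger_gap: 30.6
grip_force: 31.8
```

Contact. Releasing and backing off.

send_rows(increments=[[0,0,-0.8,0,0,0],[0,0,0,0,0,0],[0,0,0,0,0,0],[0,0,0,0,0,0]], grip=-1)

```text
time: 8.02
tool_pos: [461.6, 240.9, 22.6]
tcp_rot: [-180.0, -0.0, 107.0]
ft_force: [-0.3, 0.3, 0.3]
finger_gap: 85.2
grip_force: 0.0
```

send_rows(increments=[[0,0,-15,0,0,0],[0,0,-35,0,0,0],[0,0,-45,0,0,0],[0,0,-40,0,0,0],[0,0,0,0,0,0]])

```text
time: 8.65
tool_pos: [464.5, 242.1, 163.4]
tcp_rot: [179.5, -0.0, 107.0]
ft_force: [0.1, 0.6, 0.5]
finger_gap: 85.4
grip_force: 0.0
```

```bash
python3 plan.py 464 -2 150 79 6; python3 - <<'E'
from bench import r
import cv2,numpy as np
from h import *
s=r.snapshot("scene")
a=s["img"][140:240,290:480]
cv2.imwrite("pics/p2.png",cv2.resize(a,None,fx=4,fy=4,interpolation=2))
P,_=cloud(s)
q=P[(abs(P[:,0]-461)<40)&(abs(P[:,1]-241)<40)&(P[:,2]>25)&(P[:,2]<80)]
print("w",q.mean(0),q.min(0),q.max(0))
st=P[(abs(P[:,0]-455)<75)&(abs(P[:,1]+10)<75)]
for a,b in((87,92),(64,71),(44,51)):
    q=st[(st[:,2]>a)&(st[:,2]<b)]
    print(a,b,len(q),q.mean(0).round(1),q.min(0).round(),q.max(0).round(),cv2.minAreaRect(q[:,:2].astype(np.float32)))
E
```

```text
at [464.5 242.1 163.4] [ 1.7949e+02 -4.0000e-02  1.0702e+02] gap 85.4 f [0.09 0.63 0.52] t 8.65
[-38.9, -12.0, 2.1, 0.0014, -0.0005, 0.0815]
[-39.7, -8.8, 2.1, 0.0014, -0.0005, 0.0815]
[-40.3, -5.5, 2.2, 0.0014, -0.0005, 0.0815]
[-40.6, -2.2, 2.2, 0.0014, -0.0005, 0.0815]
[-40.7, 1.1, 2.2, 0.0014, -0.0005, 0.0815]
[-40.4, 4.4, 2.2, 0.0014, -0.0005, 0.0815]
w [470.69942634 239.07024304  43.82279417] [450.88277064 201.09263499  25.04080827] [499.81805129 258.40890945  66.54104312]
87 92 185 [465.3  -1.8  89.4] [440. -26.  87.] [489.  22.  92.] ((464.7398986816406, -1.9649791717529297), (45.361724853515625, 45.88493728637695), 81.89739227294922)
64 71 120 [481.9  -3.5  67.5] [437. -34.  64.] [496.  24.  71.] ((464.93048095703125, -5.253618240356445), (56.37565612792969, 59.89399719238281), 86.14910125732422)
44 51 121 [486.1  -3.   47.3] [434. -41.  44.] [502.  27.  51.] ((466.28717041015625, -7.215015411376953), (68.55192565917969, 65.72441864013672), 2.6724281311035156)
```

View pics/p2.png

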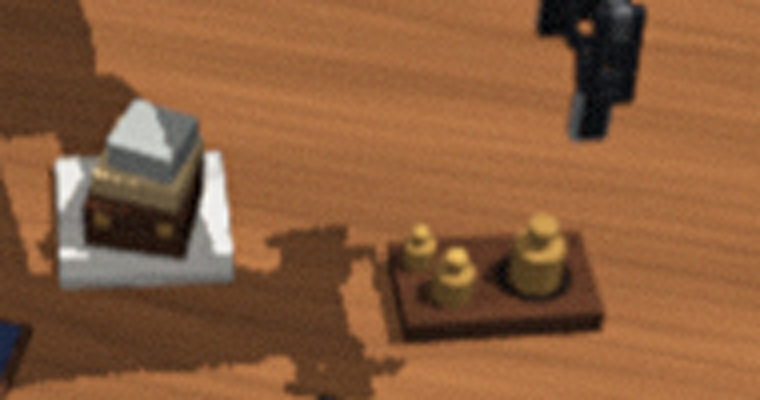

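The weight stands upright in the recess (crop (538,255)). The steel block is at about (463,-2), yaw about -9°.

send_rows(increments=[[-39,-12,2,0,0,0.076],[-40,-9,2,0,0,0.076],[-40.5,-5.5,2,0,0,0.076],[-40.5,-2.5,2,0,0,0.076],[-40.5,1,2,0,0,0.076]])

```text
time: 9.32
tool_pos: [461.8, 35.9, 146.4]
tcp_rot: [-179.9, 0.0, 85.1]
ft_force: [0.8, 0.5, 0.4]
finger_gap: 85.0
grip_force: 0.0
```

send_rows(increments=[[-40.5,4,2,0,0,0.076],[0,0,0,0,0,0],[0,0,0,0,0,0],[0,0,0,0,0,0]])

```text
time: 9.82
tool_pos: [463.3, -2.6, 145.3]
tcp_rot: [-180.0, -0.0, 81.0]
ft_force: [-0.5, 0.3, -0.7]
finger_gap: 85.2
grip_force: 0.0
```

```bash
python3 plan.py 463 -2 70 81 4
```

```text
at [463.3  -2.6 145.3] [-1.7995e+02 -1.0000e-02  8.0990e+01] gap 85.2 f [-0.53  0.26 -0.72] t 9.825
[0.1, -0.1, 18.8, -0.0002, -0.0001, -0.0001]
[0.1, -0.1, 18.8, -0.0002, -0.0001, -0.0001]
[0.1, -0.1, 18.8, -0.0002, -0.0001, -0.0001]
[0.1, -0.1, 18.8, -0.0002, -0.0001, -0.0001]
```

send_rows(increments=[[0,0,20,0,0,0],[0,0,30,0,0,0],[0,0,17,0,0,0],[0,0,8,0,0,0],[0,0,0,0,0,0]])

```text
time: 10.45
tool_pos: [463.5, -3.3, 70.6]
tcp_rot: [-180.0, 0.0, 80.9]
ft_force: [1.0, 1.0, -0.3]
finger_gap: 85.6
grip_force: 0.0
```

send_rows(increments=[[0,0,0,0,0,0],[0,0,0,0,0,0],[0,0,0,0,0,0],[0,0,0,0,0,0],[0,0,0,0,0,0]], grip=1, grip_force=40)

```text
time: 11.08
tool_pos: [464.1, -3.7, 71.6]
tcp_rot: [179.9, -0.0, 80.9]
ft_force: [-2.4, -0.2, 6.2]
finger_gap: 42.8
grip_force: 42.7
```

send_rows(increments=[[0,0,-2,0,0,0],[0,0,-2,0,0,0],[0,0,-2,0,0,0],[0,0,0,0,0,0]])

```text
time: 11.58
tool_pos: [463.6, -3.6, 76.8]
tcp_rot: [180.0, 0.0, 80.9]
ft_force: [-0.1, -0.0, -2.8]
finger_gap: 43.2
grip_force: 41.7
```

send_rows(increments=[[0,0,-10,0,0,0],[0,0,-20,0,0,0],[0,0,-20,0,0,0],[0,0,0,0,0,0],[0,0,0,0,0,0]])

```text
time: 12.2
tool_pos: [463.3, -3.5, 126.2]
tcp_rot: [-180.0, 0.0, 80.9]
ft_force: [-0.0, -0.5, -3.4]
finger_gap: 42.9
grip_force: 41.7
```

```bash
python3 plan.py 634.5 154 120 81 8; python3 - <<'E'
from bench import r
import cv2,numpy as np
from h import *
s=r.snapshot("scene"); P,_=cloud(s)
st=P[(abs(P[:,0]-455)<75)&(abs(P[:,1]+10)<75)]
for a,b in((64,71),(44,51)):
    q=st[(st[:,2]>a)&(st[:,2]<b)]
    print(a,b,len(q),q.mean(0).round(1),q.min(0).round(),q.max(0).round(),cv2.minAreaRect(q[:,:2].astype(np.float32)))
E
```

```text
at [463.3  -3.5 126.2] [-179.98    0.     80.89] gap 42.9 f [-0.04 -0.51 -3.42] t 12.2
[22.8, 18.0, 0.8, -0.0, 0.0, -0.0002]
[22.8, 18.0, 0.8, -0.0, 0.0, -0.0002]
[22.8, 18.0, 0.8, -0.0, 0.0, -0.0002]
[22.8, 18.0, 0.8, -0.0, 0.0, -0.0002]
[22.8, 18.0, 0.8, -0.0, 0.0, -0.0002]
[22.8, 18.0, 0.8, -0.0, 0.0, -0.0002]
[22.8, 18.0, 0.8, -0.0, 0.0, -0.0002]
[22.8, 18.0, 0.8, -0.0, 0.0, -0.0002]
64 71 346 [465.1  -4.8  67.3] [432. -35.  64.] [496.  24.  71.] ((464.4097595214844, -5.4343414306640625), (55.78499984741211, 61.591983795166016), 86.0498275756836)
44 51 125 [486.6  -4.2  47.3] [433. -41.  44.] [500.  26.  51.] ((466.0063171386719, -7.449939727783203), (67.10043334960938, 65.920166015625), 1.5642000436782837)
```

send_rows(increments=[[15,12,0,0,0,0],[28,22,1,0,0,0],[35,28,1,0,0,0],[38,30,1,0,0,0],[35,28,1,0,0,0]])

```text
time: 12.88
tool_pos: [606.3, 127.6, 121.0]
tcp_rot: [-179.9, 0.0, 80.9]
ft_force: [0.4, 0.3, -3.0]
finger_gap: 43.3
grip_force: 41.6
```

send_rows(increments=[[21,16,10,0,0,0],[10.5,8,20,0,0,0],[0,0,25,0,0,0],[0,0,20,0,0,0],[0,0,0,0,0,0]])

```text
time: 13.5
tool_pos: [632.1, 153.3, 44.3]
tcp_rot: [-179.7, 0.1, 80.9]
ft_force: [0.5, -0.0, -2.0]
finger_gap: 42.8
grip_force: 41.6
```

```bash
python3 plan.py 634.5 154 20 81 3; python3 - <<'E'
from bench import r
import cv2,numpy as np
a=r.snapshot("scene")["img"][190:290,320:440]; b=r.snapshot("top")["img"][130:230,215:335]
cv2.imwrite("pics/p3.png",cv2.resize(np.hstack([a,b]),None,fx=3.3,fy=3.3,interpolation=2))
E
```

```text
at [632.1 153.3  44.3] [-1.7968e+02  1.1000e-01  8.0880e+01] gap 42.8 f [ 0.52 -0.04 -1.98] t 13.5
[0.4, 0.8, 8.1, -0.0019, 0.0006, -0.0007]
[0.4, 0.8, 8.1, -0.0019, 0.0006, -0.0007]
[0.4, 0.8, 8.1, -0.0019, 0.0006, -0.0007]
```

View pics/p3.png

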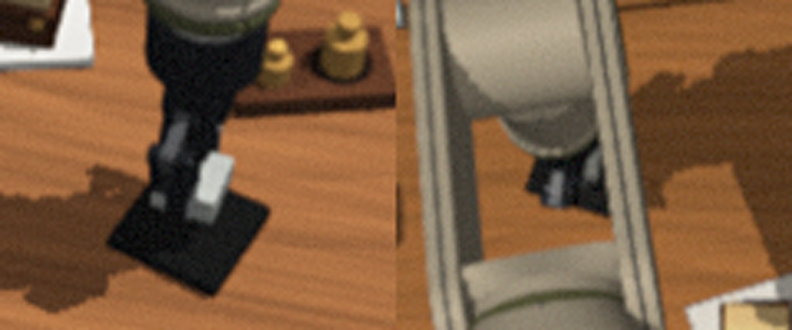

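The block is over the black pad (left crop, block about (208,188), pad about (190,240)). Lowering it.

send_rows(increments=[[0.5,1,12,0,0,0],[0.5,1,9,0,0,0],[0,0,4,0,0,0],[0,0,0,0,0,0],[0,0,0,0,0,0]])

```text
time: 14.22
tool_pos: [637.0, 154.6, 23.0]
tcp_rot: [180.0, -0.0, 80.9]
ft_force: [0.5, 0.4, -2.7]
finger_gap: 43.3
grip_force: 41.7
```

send_rows(increments=[[0,0,1,0,0,0],[0,0,1,0,0,0],[0,0,0,0,0,0]])

```text
time: 14.6
tool_pos: [636.7, 154.5, 20.7]
tcp_rot: [-180.0, 0.0, 80.9]
ft_force: [-0.7, 0.2, -2.7]
finger_gap: 42.8
grip_force: 41.7
```

send_rows(increments=[[0,-1,1,0,0,0],[0,-0.5,1,0,0,0],[0,0,1,0,0,0],[0,0,0,0,0,0]])

```text
time: 15.1
tool_pos: [635.2, 154.7, 17.5]
tcp_rot: [-180.0, 0.0, 80.9]
ft_force: [0.2, -0.1, -3.4]
finger_gap: 42.9
grip_force: 41.7
```

send_rows(increments=[[0,0,0.8,0,0,0],[0,0,0.7,0,0,0],[0,0,0,0,0,0]])

```text
time: 15.48
tool_pos: [635.3, 154.7, 16.1]
tcp_rot: [-180.0, 0.0, 80.9]
ft_force: [-0.5, -0.2, -2.6]
finger_gap: 43.1
grip_force: 41.7
```

send_rows(increments=[[0,0,0.7,0,0,0],[0,0,0,0,0,0]])

```text
time: 15.72
tool_pos: [635.4, 154.7, 15.7]
tcp_rot: [180.0, -0.0, 80.9]
ft_force: [-1.0, -0.7, -0.1]
finger_gap: 43.1
grip_force: 42.0
```

send_rows(increments=[[0,0,0.3,0,0,0],[0,0,0,0,0,0],[0,0,0,0,0,0],[0,0,0,0,0,0],[0,0,0,0,0,0]], grip=-1)

```text
time: 16.35
tool_pos: [635.3, 154.8, 15.2]
tcp_rot: [180.0, -0.0, 80.9]
ft_force: [0.1, 0.0, -0.2]
finger_gap: 85.3
grip_force: 0.0
```

send_rows(increments=[[0,0,-15,0,0,0],[0,0,-35,0,0,0],[0,0,-40,0,0,0],[0,0,-20,0,0,0],[0,0,0,0,0,0]])

```text
time: 16.98
tool_pos: [636.9, 155.0, 127.8]
tcp_rot: [179.8, -0.1, 80.9]
ft_force: [0.7, -0.7, -0.8]
finger_gap: 85.3
grip_force: 0.0
```

```bash
python3 plan.py 463 -5.5 125 86 6; python3 - <<'E'
from bench import r
import cv2,numpy as np
from h import *
for n in("scene","top"):
    s=r.snapshot(n); P,_=cloud(s)
    q=P[(abs(P[:,0]-635)<45)&(abs(P[:,1]-154)<45)&(P[:,2]>29)&(P[:,2]<40)]
    if len(q)>5: print("block",len(q),q.min(0),q.max(0),cv2.minAreaRect(q[:,:2].astype(np.float32)))
    q=P[(abs(P[:,0]-635)<65)&(abs(P[:,1]-154)<65)&(P[:,2]>8)&(P[:,2]<15)]
    if len(q)>5: print("pad",len(q),cv2.minAreaRect(q[:,:2].astype(np.float32)))
E
```

```text
at [636.9 155.  127.8] [ 1.7976e+02 -8.0000e-02  8.0890e+01] gap 85.3 f [ 0.68 -0.72 -0.78] t 16.975
[-31.0, -24.4, 0.3, 0.0007, -0.0002, -0.0149]
[-30.6, -24.8, 0.3, 0.0007, -0.0002, -0.0149]
[-30.3, -25.3, 0.4, 0.0007, -0.0002, -0.0149]
[-29.9, -25.7, 0.4, 0.0007, -0.0002, -0.0149]
[-29.5, -26.2, 0.4, 0.0007, -0.0002, -0.0149]
[-29.1, -26.6, 0.4, 0.0007, -0.0002, -0.0149]
block 311 [612.08907743 131.74845426  29.05940209] [665.97339485 180.21753349  38.01081721] ((638.2783203125, 156.11685180664062), (44.297325134277344, 48.37612533569336), 79.3257064819336)
pad 652 ((637.1263427734375, 155.9668426513672), (86.60139465332031, 88.95677947998047), 71.31607055664062)
block 97 [611.5267496  138.22627305  29.24931008] [653.40760559 178.27599488  39.64575641] ((632.9003295898438, 157.59051513671875), (40.32588195800781, 41.54769515991211), 87.47389221191406)
pad 87 ((634.0634765625, 153.93191528320312), (77.4790267944336, 86.18688201904297), 64.36332702636719)
```

The block is within 2 mm of the pad's middle. Next, the caul.

send_rows(increments=[[-31,-24.5,0.5,0,0,-0.015],[-30.5,-25,0.5,0,0,-0.015],[-30.5,-25.5,0.5,0,0,-0.015],[-30,-25.5,0.5,0,0,-0.015],[-29.5,-26,0.5,0,0,-0.015]])

```text
time: 17.7
tool_pos: [487.8, 20.1, 120.2]
tcp_rot: [-179.8, 0.0, 85.2]
ft_force: [-0.8, -0.6, 0.4]
finger_gap: 85.1
grip_force: 0.0
```

send_rows(increments=[[-29,-26.5,0.5,0,0,-0.015],[0,0,0,0,0,0],[0,0,0,0,0,0],[0,0,0,0,0,0]])

```text
time: 18.2
tool_pos: [461.7, -5.4, 121.7]
tcp_rot: [-180.0, -0.0, 86.1]
ft_force: [-1.5, 0.7, 0.5]
finger_gap: 85.6
grip_force: 0.0
```

```bash
python3 plan.py 463 -5.5 49.5 86 3
```

```text
at [461.7  -5.4 121.7] [-1.7996e+02 -1.0000e-02  8.6080e+01] gap 85.6 f [-1.45  0.69  0.5 ] t 18.2
[-0.0, 0.5, 24.1, -0.0003, -0.0001, 0.0005]
[-0.0, 0.4, 24.1, -0.0003, -0.0001, 0.0005]
[-0.0, 0.4, 24.1, -0.0003, -0.0001, 0.0005]
```

send_rows(increments=[[0,0.7,25,0,0,0],[0,0.6,25,0,0,0],[0,0,15,0,0,0],[0,0,7,0,0,0],[0,0,0,0,0,0]])

```text
time: 18.82
tool_pos: [462.8, -5.8, 50.1]
tcp_rot: [-180.0, -0.0, 86.1]
ft_force: [-0.1, -0.5, 0.1]
finger_gap: 85.2
grip_force: 0.0
```

send_rows(increments=[[0,0,0,0,0,0],[0,0,0,0,0,0],[0,0,0,0,0,0],[0,0,0,0,0,0],[0,0,0,0,0,0]], grip=1, grip_force=20)

```text
time: 19.45
tool_pos: [463.7, -6.1, 51.2]
tcp_rot: [179.9, 0.0, 86.0]
ft_force: [-0.0, 0.1, 6.8]
finger_gap: 55.4
grip_force: 22.4
```

send_rows(increments=[[0,0,-2,0,0,0],[0,0,-2,0,0,0],[0,0,-4,0,0,0],[0,0,-10,0,0,0],[0,0,0,0,0,0]])

```text
time: 20.08
tool_pos: [463.8, -6.1, 69.5]
tcp_rot: [179.9, 0.0, 86.0]
ft_force: [0.3, -0.3, 0.2]
finger_gap: 55.6
grip_force: 21.7
```

```bash
python3 - <<'E'
from bench import r
import cv2,numpy as np
from h import *
s=r.snapshot("scene"); P,_=cloud(s)
cv2.imwrite("pics/g3.png",cv2.resize(s["img"][130:220,270:390],None,fx=5,fy=5,interpolation=2))
st=P[(abs(P[:,0]-455)<75)&(abs(P[:,1]+10)<75)]
for a,b in((44,51),):
    q=st[(st[:,2]>a)&(st[:,2]<b)]
    print(a,b,len(q),q.mean(0).round(1),q.min(0).round(),q.max(0).round(),cv2.minAreaRect(q[:,:2].astype(np.float32)))
E
```

```text
44 51 213 [481.2  -3.5  47. ] [430. -40.  44.] [500.  26.  51.] ((465.09521484375, -7.399631500244141), (69.44090270996094, 65.33646392822266), 1.4926408529281616)
```

View pics/g3.png

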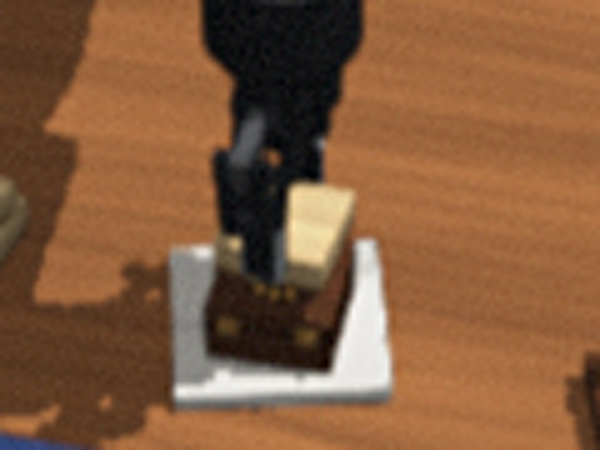

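The caul is held (crop (320,215)) and the box hasn't moved. Carrying the caul to the pile at (449,-212).

send_rows(increments=[[0,0,-12,0,0,0],[0,0,-18,0,0,0],[-15,0,-5,0,0,0],[-28,0,0,0,0,0],[-38,0,0,0,0,0]])

```text
time: 20.75
tool_pos: [457.0, -88.0, 103.2]
tcp_rot: [180.0, 0.0, 86.1]
ft_force: [-0.1, -1.4, -0.5]
finger_gap: 55.4
grip_force: 21.7
```

send_rows(increments=[[-42,0,0,0,0,0],[-38,0,0,0,0,0],[-28,0,5,0,0,0],[-17,0,10,0,0,0],[0,0,0,0,0,0]])

```text
time: 21.38
tool_pos: [447.4, -212.0, 86.8]
tcp_rot: [-179.9, -0.1, 85.9]
ft_force: [0.2, 1.5, 0.4]
finger_gap: 55.8
grip_force: 21.7
```

```bash
python3 plan.py 449 -212 50 86 3
```

```text
at [ 447.4 -212.    86.8] [-1.7987e+02 -6.0000e-02  8.5940e+01] gap 55.8 f [0.17 1.5  0.38] t 21.375
[0.0, 0.6, 12.3, -0.0007, -0.0004, -0.0003]
[0.0, 0.6, 12.3, -0.0007, -0.0004, -0.0003]
[0.0, 0.5, 12.3, -0.0007, -0.0004, -0.0003]
```

send_rows(increments=[[0,0.7,20,0,0,0],[0,0.7,14,0,0,0],[0,0,6,0,0,0],[0,0,0,0,0,0],[0,0,0,0,0,0]])

```text
time: 22.0
tool_pos: [450.5, -211.7, 48.8]
tcp_rot: [179.9, 0.0, 86.1]
ft_force: [0.1, 0.1, -1.4]
finger_gap: 55.3
grip_force: 21.7
```

send_rows(increments=[[0,0,1.5,0,0,0],[0,0,1,0,0,0],[0,0,1,0,0,0],[0,0,0,0,0,0]])

```text
time: 22.5
tool_pos: [449.9, -211.6, 44.6]
tcp_rot: [-180.0, -0.0, 86.0]
ft_force: [-0.0, 0.1, -0.9]
finger_gap: 55.3
grip_force: 21.7
```

send_rows(increments=[[0,0,1,0,0,0],[0,0,1,0,0,0],[0,0,0,0,0,0]])

```text
time: 22.88
tool_pos: [449.9, -211.5, 42.5]
tcp_rot: [-180.0, -0.0, 86.0]
ft_force: [-0.2, -0.1, 0.3]
finger_gap: 55.6
grip_force: 21.7
```

send_rows(increments=[[0,0,0.8,0,0,0],[0,0,0,0,0,0]])

```text
time: 23.12
tool_pos: [450.0, -211.6, 41.8]
tcp_rot: [-180.0, -0.0, 86.0]
ft_force: [-0.1, 1.2, -0.5]
finger_gap: 55.5
grip_force: 21.7
```

send_rows(increments=[[0,0,0.8,0,0,0],[0,0,0,0,0,0]])

```text
time: 23.38
tool_pos: [450.1, -211.7, 41.3]
tcp_rot: [180.0, 0.0, 86.1]
ft_force: [-0.0, 0.7, 1.0]
finger_gap: 55.6
grip_force: 21.9
```

send_rows(increments=[[0,0,0.8,0,0,0],[0,0,0,0,0,0]])

```text
time: 23.62
tool_pos: [450.1, -211.7, 41.2]
tcp_rot: [180.0, 0.0, 86.0]
ft_force: [-4.9, 2.8, 10.7]
finger_gap: 55.3
grip_force: 22.9
```

send_rows(increments=[[0,0,0,0,0,0],[0,0,0,0,0,0],[0,0,0,0,0,0],[0,0,0,0,0,0],[0,0,0,0,0,0]], grip=-1)

```text
time: 24.25
tool_pos: [449.9, -211.6, 40.2]
tcp_rot: [-180.0, -0.0, 86.0]
ft_force: [-0.3, -0.0, -0.6]
finger_gap: 85.3
grip_force: 0.0
```

send_rows(increments=[[0,0,-12,0,0,0],[0,0,-30,0,0,0],[0,0,-40,0,0,0],[0,0,0,0,0,0],[0,0,0,0,0,0]])

```text
time: 24.88
tool_pos: [450.1, -211.7, 122.6]
tcp_rot: [180.0, 0.0, 86.0]
ft_force: [-0.3, -0.1, 0.4]
finger_gap: 85.2
grip_force: 0.0
```

```bash
python3 plan.py 464.5 -8 115 92 5; python3 - <<'E'
from bench import r
import cv2,numpy as np
from h import *
for n in("scene","top"):
    s=r.snapshot(n); P,_=cloud(s)
    for a,b in((53,62),(34,41)):
        q=P[(abs(P[:,0]-449)<55)&(abs(P[:,1]+212)<55)&(P[:,2]>a)&(P[:,2]<b)]
        if len(q)>5: print(n,a,len(q),cv2.minAreaRect(q[:,:2].astype(np.float32)))
    q=P[(abs(P[:,0]-464)<50)&(abs(P[:,1]+8)<50)&(P[:,2]>44)&(P[:,2]<51)]
    if len(q)>5: print("box",len(q),cv2.minAreaRect(q[:,:2].astype(np.float32)))
    if n=="scene": cv2.imwrite("pics/p4.png",cv2.resize(s["img"][130:270,220:360],None,fx=4,fy=4,interpolation=2))
E
```

```text
at [ 450.1 -211.7  122.6] [1.7996e+02 2.0000e-02 8.6050e+01] gap 85.2 f [-0.26 -0.11  0.42] t 24.875
[40.8, 0.1, 1.5, 0.0001, 0.0001, -0.0208]
[40.8, 0.9, 1.5, 0.0001, 0.0001, -0.0208]
[40.8, 1.8, 1.5, 0.0001, 0.0001, -0.0208]
[40.7, 2.6, 1.5, 0.0001, 0.0001, -0.0208]
[40.7, 3.5, 1.5, 0.0001, 0.0001, -0.0208]
scene 53 333 ((451.5577697753906, -212.337158203125), (61.64068603515625, 61.17152404785156), 87.87309265136719)
scene 34 224 ((449.0110778808594, -212.52703857421875), (83.11039733886719, 83.26118469238281), 77.32736206054688)
box 455 ((465.8763122558594, -7.325752258300781), (73.27263641357422, 66.06736755371094), 2.4364242553710938)
top 53 29 ((467.5797119140625, -188.5260009765625), (13.36630916595459, 31.461076736450195), 58.13473892211914)
top 34 88 ((453.79779052734375, -205.85543823242188), (72.14132690429688, 78.96907806396484), 85.95155334472656)
box 406 ((464.051025390625, -8.672958374023438), (65.76860809326172, 65.90576171875), 89.06218719482422)
```

View pics/p4.png

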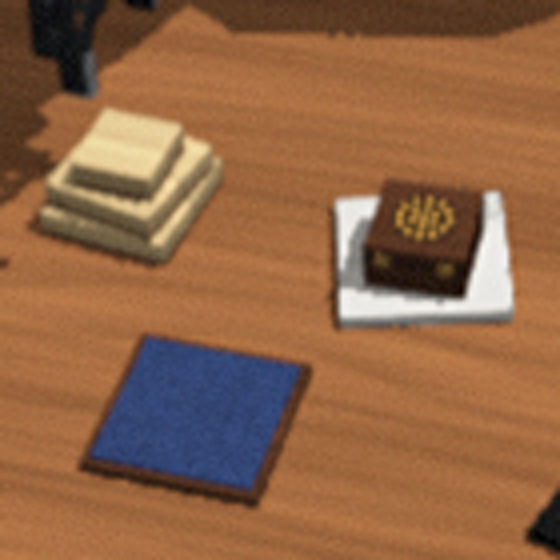

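The caul lies flat in the middle of the pile, and the box is still on its slab (crop (425,240)). Box next, at about (464.5,-8), yaw about 1°.

send_rows(increments=[[40.5,0,1.5,0,0,-0.018],[40.5,1,1.5,0,0,-0.018],[41,2,1.5,0,0,-0.018],[41,2.5,1.5,0,0,-0.018],[40.5,3.5,1.5,0,0,-0.018]])

```text
time: 25.6
tool_pos: [464.7, -7.0, 113.5]
tcp_rot: [-179.9, -0.0, 91.2]
ft_force: [0.2, -0.0, 0.5]
finger_gap: 85.4
grip_force: 0.0
```

send_rows(increments=[[0,0,0,0,0,0],[0,0,0,0,0,0],[0,0,0,0,0,0]])

```text
time: 25.98
tool_pos: [465.5, -9.3, 114.5]
tcp_rot: [-180.0, 0.0, 91.1]
ft_force: [0.4, -0.6, -0.2]
finger_gap: 85.4
grip_force: 0.0
```

```bash
python3 plan.py 464.5 -8 18 91 4
```

```text
at [465.5  -9.3 114.5] [-1.7996e+02  1.0000e-02  9.1130e+01] gap 85.4 f [ 0.36 -0.6  -0.21] t 25.975
[0.3, -0.2, 24.1, -0.0002, 0.0, 0.0006]
[0.3, -0.2, 24.1, -0.0002, 0.0, 0.0006]
[0.3, -0.2, 24.1, -0.0002, 0.0, 0.0006]
[0.3, -0.2, 24.1, -0.0002, 0.0, 0.0006]
```

send_rows(increments=[[0.5,-0.5,35,0,0,0],[0.5,-0.5,35,0,0,0],[0,0,18,0,0,0],[0,0,8,0,0,0],[0,0,0,0,0,0]])

```text
time: 26.6
tool_pos: [464.5, -8.0, 18.7]
tcp_rot: [-180.0, -0.0, 91.1]
ft_force: [-0.2, 0.9, 0.8]
finger_gap: 85.2
grip_force: 0.0
```

send_rows(increments=[[0,0,0,0,0,0],[0,0,0,0,0,0],[0,0,0,0,0,0],[0,0,0,0,0,0],[0,0,0,0,0,0]], grip=1, grip_force=30)

```text
time: 27.22
tool_pos: [465.7, -7.7, 20.0]
tcp_rot: [179.9, 0.0, 91.2]
ft_force: [-0.8, -1.8, 6.2]
finger_gap: 65.7
grip_force: 34.4
```

send_rows(increments=[[0,0,-2,0,0,0],[0,0,-3,0,0,0],[0,0,-10,0,0,0],[0,0,-20,0,0,0],[0,0,0,0,0,0]])

```text
time: 27.85
tool_pos: [466.4, -7.6, 55.8]
tcp_rot: [179.8, 0.0, 91.2]
ft_force: [0.3, 0.4, -2.6]
finger_gap: 65.4
grip_force: 33.8
```

```bash
python3 plan.py 621 -110.5 50 91 6
```

```text
at [466.4  -7.6  55.8] [1.7978e+02 3.0000e-02 9.1210e+01] gap 65.4 f [ 0.28  0.37 -2.59] t 27.85
[-17.7, 25.4, 1.1, 0.0006, 0.0001, 0.0006]
[-17.7, 25.4, 1.1, 0.0006, 0.0001, 0.0006]
[-17.7, 25.4, 1.0, 0.0006, 0.0001, 0.0006]
[-17.6, 25.4, 1.0, 0.0006, 0.0001, 0.0006]
[-17.6, 25.4, 1.0, 0.0006, 0.0001, 0.0006]
[-17.6, 25.5, 1.0, 0.0006, 0.0001, 0.0006]
```

send_rows(increments=[[-10,14,0,0,0,0],[-18,25,0,0,0,0],[-22,32,0,0,0,0],[-22,32,0,0,0,0],[-18,25,0,0,0,0]])

```text
time: 28.48
tool_pos: [595.4, -95.5, 52.9]
tcp_rot: [-180.0, -0.0, 91.2]
ft_force: [0.4, 0.0, -0.4]
finger_gap: 65.4
grip_force: 33.7
```

send_rows(increments=[[-11,16,2,0,0,0],[-5,8,5,0,0,0],[0,0,8,0,0,0],[0,0,5,0,0,0],[0,0,0,0,0,0]])

```text
time: 29.1
tool_pos: [617.7, -109.6, 32.8]
tcp_rot: [-179.9, -0.0, 91.2]
ft_force: [-0.4, 0.5, -1.8]
finger_gap: 65.5
grip_force: 33.8
```

send_rows(increments=[[0,0,5,0,0,0],[0,0,3,0,0,0],[0,0,0,0,0,0],[0,0,0,0,0,0]])

```text
time: 29.6
tool_pos: [619.0, -110.3, 25.9]
tcp_rot: [180.0, 0.0, 91.2]
ft_force: [-0.3, -0.1, -0.7]
finger_gap: 65.2
grip_force: 33.8
```

```bash
python3 plan.py 621 -110.5 20 91 2
```

```text
at [ 619.  -110.3   25.9] [179.99   0.    91.2 ] gap 65.2 f [-0.27 -0.05 -0.67] t 29.6
[-0.1, 1.0, 3.0, 0.0001, 0.0, 0.0018]
[-0.1, 1.0, 3.0, 0.0001, 0.0, 0.0018]
```

send_rows(increments=[[0,1,2.5,0,0,0],[0,1,2,0,0,0],[0,0,1.5,0,0,0],[0,0,0,0,0,0]])

```text
time: 30.1
tool_pos: [620.7, -110.1, 19.5]
tcp_rot: [-180.0, -0.0, 91.2]
ft_force: [-0.7, 0.9, -1.2]
finger_gap: 65.1
grip_force: 33.8
```

send_rows(increments=[[0,0,0.8,0,0,0],[0,0,0.7,0,0,0],[0,0,0,0,0,0]])

```text
time: 30.48
tool_pos: [620.8, -110.2, 18.2]
tcp_rot: [-180.0, -0.0, 91.2]
ft_force: [-0.5, -0.9, -0.5]
finger_gap: 65.6
grip_force: 33.8
```

send_rows(increments=[[0,0,0.7,0,0,0],[0,0,0,0,0,0]])

```text
time: 30.72
tool_pos: [620.9, -110.2, 18.1]
tcp_rot: [180.0, 0.0, 91.2]
ft_force: [-3.2, 0.7, 5.1]
finger_gap: 65.1
grip_force: 34.5
```

Contact. Releasing.

send_rows(increments=[[0,0,0,0,0,0],[0,0,0,0,0,0],[0,0,0,0,0,0],[0,0,0,0,0,0],[0,0,0,0,0,0]], grip=-1)

```text
time: 31.35
tool_pos: [620.9, -110.2, 17.5]
tcp_rot: [-180.0, -0.0, 91.2]
ft_force: [-0.5, -0.1, -0.3]
finger_gap: 85.6
grip_force: 0.0
```

send_rows(increments=[[0,0,-12,0,0,0],[0,0,-30,0,0,0],[0,0,-45,0,0,0],[0,0,-45,0,0,0],[0,0,-20,0,0,0]])

```text
time: 31.98
tool_pos: [622.7, -110.6, 174.3]
tcp_rot: [179.7, 0.1, 91.2]
ft_force: [-0.2, 0.7, -0.1]
finger_gap: 85.4
grip_force: 0.0
```

send_rows(increments=[[20,-20,-20,0,0,0],[30,-40,0,0,0,0],[30,-40,0,0,0,0],[0,0,0,0,0,0],[0,0,0,0,0,0]])

```text
time: 32.6
tool_pos: [519.5, -32.4, 189.7]
tcp_rot: [180.0, 0.0, 91.2]
ft_force: [0.1, 0.1, 0.0]
finger_gap: 85.5
grip_force: 0.0
```

```bash
python3 - <<'E'
from bench import r
import cv2,numpy as np
from h import *
s=r.snapshot("scene"); P,_=cloud(s)
for a,b in((42,50),(6,13)):
    q=P[(abs(P[:,0]-621)<65)&(abs(P[:,1]+110.5)<65)&(P[:,2]>a)&(P[:,2]<b)]
    print(a,len(q),cv2.minAreaRect(q[:,:2].astype(np.float32)))
cv2.imwrite("pics/end.png",cv2.resize(s["img"][130:370,110:510],None,fx=2,fy=2,interpolation=2)); print(r.sense()["tool_pos"],r.sense()["qd"].round(2))
E
```

```text
42 580 ((623.345458984375, -110.59799194335938), (69.82398986816406, 67.08751678466797), 1.514612078666687)
6 719 ((626.3826293945312, -110.10176086425781), (112.53154754638672, 120.26866149902344), 88.89198303222656)
[519.91713824 -32.71415942 189.91918089] [-0.42  0.79 -0.92  0.13  0.02  0.01]
```

View pics/end.png

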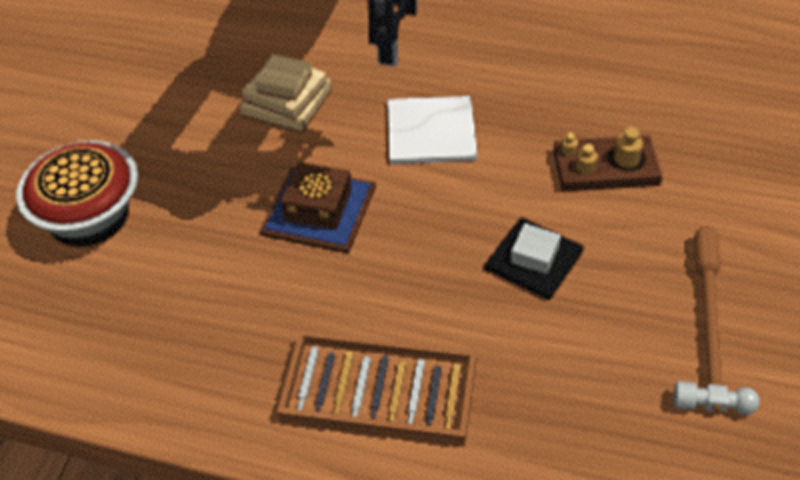

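All four pieces are in place: weight at (628,148), block at (536,248), caul at (284,75), box at (317,195). The bowl and hammer have not moved, so I'm handing in.

```bash
python3 -c "
from bench import r
print(r.hand_in())"
```

```text
the job is handed in; nothing more can be done
None
```

I placed all four pieces in order and handed the job in. The last camera check showed the weight, block, caul and box standing in their places with the bowl and hammer unmoved, but the hand-in gave back no verdict.

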